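# Load square tubes onto the welding fixture and clamp them

## Robot

A 6-joint arm with a two-finger parallel gripper is mounted at the origin on the work surface. World frame = base frame: x ahead of the robot, y to its left, z up, the work surface at z = 0. Lengths are in m, angles in rad, forces in N, time in s.
With the tool pointing down it reaches from about 0.3 to 0.95 m from the base axis. Payload 3.1 kg.
Tool frame: the origin (TCP) lies between the finger pads; the fingertips stand r.tip_extent ahead of it and the grasp point (between the pads) lies 11 mm behind it (r.tip_extent is the distance from the TCP to the fingertips, in m); z points along the fingers, y is the direction in which the jaws open and shut (so a half turn about z gives the same grasp; the last joint's range is limited). The gripper opens to 85 mm and grips with 20 to 120 N. Pads are 22 mm wide; open, the fingers measure 114 mm over their backs; the gripper's body (76 mm by 85 mm) begins 54 mm behind the grasp point. The pads swing forward as they close: fully open they stand 13 mm farther back than shut.
Start: joints at [-1.339, 0.308, 1.634, -0, 1.2, -0.07], TCP at [0.186, -0.597, 0.239] pointing down, gripper open.
Joint ranges: [-3.06, 3.06], [-0.79, 1.96], [0.05, 2.63], [-1.19, 4.34], [0.05, 2.64], [-2.94, 2.94]. Speed limits (rad/s): [2.79, 2.79, 3.14, 3.14, 3.14, 3.14].

## Interface

Orientations are given as a unit quaternion [x, y, z, w].
In Python, from bench import r gives the robot as it stands.
- The arm moves only by the tool drive_tool, never from a script. Its arguments are lists of equal length, an entry for each row: "xyz": the shift along the tool's x, y, z in m, a list of three; "dr": the turn, a rotation vector about the tool's x, y, z in degrees, a list of three; "jaw": the closure in counts, from 0 (fully open) to 255 (shut). A call has 1 to 10 rows; each row shifts and turns the commanded pose from where the row before left it, along the tool's axes as they then stand; what a row does not reach is not made up. A row lasts 1/8 s, in which the tool goes at most 62.5 mm and 10.7 degrees, less where a joint would pass 70% of its speed; a pose out of reach is approached as far as the arm can. A call is refused whole if a number of a shift passes 0.0625 or a number of a turn 10.7, either way. A call with a gripper value outside its range is refused whole. The fingers move at their own pace and stop on an object; the grip force is fixed at half the most. Time passes only in rows, so rows that do not move let the fingers close. It gives the time, the measured TCP pose, the force and the opening at its end, in the units of the state.
- r.observe(): the state, without advancing time (a new reading comes with each control period).
- r.grab_frame(name): name is "scene" or "side" or "wrist"; returns the picture (480x640x3 uint8, blue, green, red); there is no depth.
- r.camera_params(name): a dict with "mtx" (3x3 intrinsics, pixels), "k1" (the pictures are not rectified: a ray, as slopes to the right and down, at radius r is drawn at 1 + k1 r^2 times it, then the intrinsics apply), "origin" and "rotation" of the camera in the world; the wrist camera has in their place "mount" (4x4, takes a point from camera to tool coordinates, whose origin is the TCP and whose axes are the flange's). Camera axes: x right, y up, looking along -z (the intrinsics and any distortion apply to the point x, -y, -z); pixel columns grow to the right and rows downward; lengths in m; the calibration is good to about 2 mm. A picture is of the moment at which its call begins: read the wrist's pose just before it. camera_params takes no time and is no camera call.
- r.job_done(): hands the job in, once; it reports no verdict.
Trained networks look in the newest picture that a camera, given by its name, has taken for a name from the list of things; names that differ only in an ending like _2 or _b are one class to them, and where a whole thing is asked for, a point or a joint stands for the part that bears it (a point fixed in the world has none). Each returns a list of dicts, best first, with "confidence" (0 to 1); they miss things now and then, are a little off and sometimes report something else, mostly with a low value. They report only what shows in the picture. A call takes as long as a camera call.
- r.recognise(camera, target): "bbox" ([left, top, width, height] as shares, 0 to 1, of the picture: columns of its width, rows of its height, round what is visible of it).
- r.outline_of(camera, target): "region" (480x640 bool, what is visible of it) and "bbox" ([left, top, width, height] as shares, 0 to 1, of the picture: columns of its width, rows of its height, round what is visible of it).
- r.pinpoint(camera, target): "centre" ([column, row] as shares, 0 to 1, of the picture: columns of its width, rows of its height: a listed point, or the origin of a listed thing).
The state is a dict: "time_s": time; "joints": joint angles; "qvel": joint speeds; "effort": joint torques, N m; "eef_pos": TCP position; "tcp_rot": TCP orientation; "contact_force": force on the tool from outside, world axes, zero at the start; "torque": the same for the moment, N m; "width": finger opening in m.
Only numpy, scipy, OpenCV 4.12 (cv2) and the standard library are available. Lean on these libraries where they do the work, as an engineer would, in place of code of your own. Each camera call takes 0.05 s, during which the arm holds its last target. There are 200 camera calls.

## Task

Get the welding fixture ready for the next job: first swing its lock lever fully open, then pull the green carriage all the way back, clear the flat bars left on the toothed rests into the grey scrap tray that stands empty beyond the tubes, and lay every square tube from the bench across both rests, one tube per gap and pointing at the far fence. With all the tubes lying flat in their gaps and let go, push the carriage fully home so that it squares them up against the fence, and only then swing the lever fully round to lock it. Leave the spray can, the tin and the hammer where they are.

Things in the scene. Friction and masses are not known exactly. Their poses are not given: they have to be found in the camera images.
- fixture: Steel welding fixture, fixed to the bench. Origin: on the bench under its 12 mm base plate (330 x 300 mm, x -200 to +130 mm); x points along the tubes' direction, from the carriage to the fence, z up. The fence, at its far end, is an upright plate 102 mm high, its inner face at x = +101 mm.
- rests (a point): Point midway between the two toothed rests, at the height where tubes lie (70 mm above the bench); fixture axes. The rests: upright plates 10 mm thick in x, 300 mm wide in y, at x = -48, +48 mm. Teeth (45 degree flanks, 16 mm high) peak at y = -136, -68, 0, 68, 136 mm, leaving four gaps centred at y = -102, -34, 34, 102 mm, 36 mm wide at the foot. Dark deck below, 22 mm lower.
- carriage (a joint): Green carriage that slides along the fixture's x axis, with a 280 mm wide pusher plate whose top is 103 mm above the bench. Value in m: 0 = fully home (towards the fence), 0.050 = fully back (towards the robot side). Takes 6 N to slide (up to 12 N with tubes in its way) and stays put. The pusher face is 71 mm short of the rests point when home, 121 mm when back; a clamped 140 mm tube is centred over the rests point, 2 mm to spare.
- handle (a point): Steel handle standing up on the carriage, 30 mm in the fixture's x, 24 mm in its y, reaching from the carriage's deck to 150 mm above the bench. The point lies on its axis, 128 mm above the bench (22 mm below its top). It moves with the carriage; same axes as the fixture.
- lock (a joint): Lock lever on top of the carriage, a flat bar turning about an upright pivot with friction of 0.08 N m; it stays where it is left. Value in rad: 0 = fully open (the bar points along the fixture's -y), 1.57 = fully locked (the bar points along the fixture's -x, towards the robot); it grows clockwise seen from above.
- lock_knob (a point): Centre line of the black upright knob at the end of the lock lever, 20 mm in diameter, 70 mm from the pivot. The knob reaches from 114 to 162 mm above the bench; the point is 142 mm above the bench. It moves with lever and carriage.
- lock_pivot (a point): Point on the axis of the lock lever's pivot, at the same height as the knob's point, 142 mm above the bench. It moves with the carriage.
- tube0_center (a point): Square steel tube, hollow, 140 x 28 x 28 mm, about 0.2 to 0.3 kg, all alike; lying on the bench at the start, or absent. The point is its centre (14 mm above the surface it lies on); x along the tube, z up at the start.
- tube1_center (a point): Square steel tube, hollow, 140 x 28 x 28 mm, about 0.2 to 0.3 kg, all alike; lying on the bench at the start, or absent. The point is its centre (14 mm above the surface it lies on); x along the tube, z up at the start.
- tube2_center (a point): Square steel tube, hollow, 140 x 28 x 28 mm, about 0.2 to 0.3 kg, all alike; lying on the bench at the start, or absent. The point is its centre (14 mm above the surface it lies on); x along the tube, z up at the start.
- tube3_center (a point): Square steel tube, hollow, 140 x 28 x 28 mm, about 0.2 to 0.3 kg, all alike; lying on the bench at the start, or absent. The point is its centre (14 mm above the surface it lies on); x along the tube, z up at the start.
- bar0_center (a point): Flat bar of plain steel, solid, 140 x 30 x 12 mm, 0.39 kg, left over from the last job; lying across both rests in one of the gaps at the start, or absent. The point is its centre (6 mm above what it lies on); x along the bar, z up at the start.
- bar0: The same bar as bar0_center; the origin is in the middle of its underside, same axes.
- bar1_center (a point): Flat bar of plain steel, solid, 140 x 30 x 12 mm, 0.39 kg, left over from the last job; lying across both rests in one of the gaps at the start, or absent. The point is its centre (6 mm above what it lies on); x along the bar, z up at the start.
- bar1: The same bar as bar1_center; the origin is in the middle of its underside, same axes.
- tray: Grey open scrap tray, fixed to the bench, empty at the start: 120 mm in its x, 220 mm in its y, 45 mm high, walls and floor 5 mm thick. Origin: centre of its underside on the bench, z up.
- spray_mid (a point): Bystander: blue spray can with white cap, standing, 64 mm in diameter, 190 mm high; the point is half-way up. To be left alone.
- tin_mid (a point): Bystander: white solvent tin with a black cap, standing, 90 mm in diameter, 130 mm high; the point is 55 mm up its axis. To be left alone.
- hammer_mid (a point): Bystander: hammer lying on the bench well aside; the point is near the middle of its handle. To be left alone.
- tube0: The same tube as tube0_center; the origin is in the middle of the face that is down at the start, same axes.
- tube1: The same tube as tube1_center; the origin is in the middle of the face that is down at the start, same axes.
- tube2: The same tube as tube2_center; the origin is in the middle of the face that is down at the start, same axes.
- tube3: The same tube as tube3_center; the origin is in the middle of the face that is down at the start, same axes.

How it is judged:
On the way, in this order (a step that is already met when the one before it is completed fails the run):
1. the lock lever is swung fully open (under 0.15 rad) (value of joint lock below 0.15 rad), for 0.2 s.
2. the carriage is pulled fully back (beyond 44 mm) (value of joint carriage above 0.044 m), for 0.2 s.
3. every tube lies flat across both rests, one per gap, let go and at rest, with the carriage still back (beyond 35 mm) (z of tube0_center in the frame of fixture between 0.079 and 0.089 m and x of tube0_center in the frame of fixture between -0.025 and 0.04 m and y of tube0_center in the frame of fixture between -0.125 and 0.125 m and angle between the x axis of each of tube0_center, tube1_center, tube2_center, tube3_center and the x axis of fixture, either way round below 0.12 rad and z of tube1_center in the frame of fixture between 0.079 and 0.089 m and x of tube1_center in the frame of fixture between -0.025 and 0.04 m and y of tube1_center in the frame of fixture between -0.125 and 0.125 m and z of tube2_center in the frame of fixture between 0.079 and 0.089 m and x of tube2_center in the frame of fixture between -0.025 and 0.04 m and y of tube2_center in the frame of fixture between -0.125 and 0.125 m and z of tube3_center in the frame of fixture between 0.079 and 0.089 m and x of tube3_center in the frame of fixture between -0.025 and 0.04 m and y of tube3_center in the frame of fixture between -0.125 and 0.125 m and linear speed of each of tube0, tube1, tube2, tube3 below 0.02 m/s and contact force between each of tube0, tube1, tube2, tube3 and the fingers below 0.1 N and value of joint carriage above 0.035 m), for 0.3 s.
4. the carriage is fully home (within 4 mm) with the tubes lying in their gaps and the lever still open (under 0.4 rad) (z of tube0_center in the frame of fixture between 0.079 and 0.089 m and x of tube0_center in the frame of fixture between 0.022 and 0.038 m and y of tube0_center in the frame of fixture between -0.125 and 0.125 m and angle between the x axis of each of tube0_center, tube1_center, tube2_center, tube3_center and the x axis of fixture, either way round below 0.12 rad and z of tube1_center in the frame of fixture between 0.079 and 0.089 m and x of tube1_center in the frame of fixture between 0.022 and 0.038 m and y of tube1_center in the frame of fixture between -0.125 and 0.125 m and z of tube2_center in the frame of fixture between 0.079 and 0.089 m and x of tube2_center in the frame of fixture between 0.022 and 0.038 m and y of tube2_center in the frame of fixture between -0.125 and 0.125 m and z of tube3_center in the frame of fixture between 0.079 and 0.089 m and x of tube3_center in the frame of fixture between 0.022 and 0.038 m and y of tube3_center in the frame of fixture between -0.125 and 0.125 m and value of joint carriage below 0.004 m and value of joint lock below 0.4 rad), for 0.2 s.
5. the lever is swung fully round to lock (beyond 1.4 rad) (value of joint lock above 1.4 rad), for 0.2 s.
At the end, for the whole second after the job is handed in: Every tube rests flat in a gap of both rests (84 mm up within 5 mm, in line within 0.12 rad, within 8 mm of its clamped place along the fixture); carriage home within 4 mm, lock beyond 1.4 rad; every bar at rest inside the tray, its centre under 50 mm high (z of tube0_center in the frame of fixture between 0.079 and 0.089 m and x of tube0_center in the frame of fixture between 0.022 and 0.038 m and y of tube0_center in the frame of fixture between -0.125 and 0.125 m and angle between the x axis of each of tube0_center, tube1_center, tube2_center, tube3_center and the x axis of fixture, either way round below 0.12 rad and z of tube1_center in the frame of fixture between 0.079 and 0.089 m and x of tube1_center in the frame of fixture between 0.022 and 0.038 m and y of tube1_center in the frame of fixture between -0.125 and 0.125 m and z of tube2_center in the frame of fixture between 0.079 and 0.089 m and x of tube2_center in the frame of fixture between 0.022 and 0.038 m and y of tube2_center in the frame of fixture between -0.125 and 0.125 m and z of tube3_center in the frame of fixture between 0.079 and 0.089 m and x of tube3_center in the frame of fixture between 0.022 and 0.038 m and y of tube3_center in the frame of fixture between -0.125 and 0.125 m and x of bar0_center in the frame of tray between -0.055 and 0.055 m and y of bar0_center in the frame of tray between -0.105 and 0.105 m and z of bar0_center in the frame of tray between 0 and 0.05 m and x of bar1_center in the frame of tray between -0.055 and 0.055 m and y of bar1_center in the frame of tray between -0.105 and 0.105 m and z of bar1_center in the frame of tray between 0 and 0.05 m and linear speed of each of bar0, bar1, tube0, tube1, tube2, tube3 below 0.02 m/s and value of joint carriage below 0.004 m and value of joint lock above 1.4 rad); the robot touches nothing.
It fails at once if the spray can is moved more than 50 mm (distance of spray_mid from where it was at the start of the episode above 0.05 m).
It fails at once if the tin is moved more than 50 mm (distance of tin_mid from where it was at the start of the episode above 0.05 m).
It fails at once if the hammer is moved more than 50 mm (distance of hammer_mid from where it was at the start of the episode above 0.05 m).
It fails at once if the spray can is tipped over (angle between spray_mid's own z axis and vertical above 0.5 rad).
It fails at once if the tin is tipped over (angle between tin_mid's own z axis and vertical above 0.5 rad).
Of tube0, tube1, tube2, tube3 only 3 to 4 are there at a start; the rules pass over those that are not, and their reading is None.
Of bar0, bar1 only 1 to 2 are there at a start; the rules pass over those that are not, and their reading is None.
At some moment in a run one of tube0, tube1, tube2, tube3, bar0, bar1 may be knocked a few centimetres aside while the robot is not near it.
Once in a run the grip may slacken for a moment while it holds something.
It also fails if it takes over 210 s, if anything falls off the work surface, if the arm or the gripper's body presses on something with over 40 N, if the wrist force passes 120 N, or if a joint passes its speed limit or range.

## Working session

There is one attempt and no reset: what is moved stays moved. The work goes in short steps, Python scripts to look and compute and a tool call to move; the robot and the scene stay as the last step left them, time stands still between calls to the robot, and variables do not carry over. Pictures are saved under pics/ and viewed, about 12 in all and at most 16, crops included, and the job is handed in when it is done.

Besides the shell and the picture viewer there is one more tool, called after ">>>" as name(argument=value, ...) on one line, values as JSON. drive_tool: Moves the arm, as the interface text tells. Its arguments: {"type":"object","properties":{"xyz":{"type":"array"},"dr":{"type":"array"},"jaw":{"type":"array"}},"required":["xyz","dr","jaw"]}

```bash
ls; mkdir -p pics
cat > h.py <<'E'
import numpy as np, cv2
from bench import r
from scipy.spatial.transform import Rotation as R
def cam(name):
    p=r.camera_params(name); K=np.array(p["mtx"]); k1=p["k1"]
    if "origin" in p:
        o=np.array(p["origin"]); Rm=np.array(p["rotation"])
        if Rm.shape!=(3,3): Rm=R.from_quat(Rm).as_matrix()
    else:
        s=r.observe(); T=np.array(p["mount"]); Rt=R.from_quat(s["tcp_rot"]).as_matrix()
        o=Rt@T[:3,3]+np.array(s["eef_pos"]); Rm=Rt@T[:3,:3]
    return K,k1,o,Rm
def ray(c,uv):
    K,k1,o,Rm=c
    d=cv2.undistortPoints(np.array([[uv]],float),K,np.array([k1,0,0,0.]))[0,0]
    v=Rm@np.array([d[0],-d[1],-1]); return o,v/np.linalg.norm(v)
def atz(c,uv,z):
    o,v=ray(c,uv); return o+v*(z-o[2])/v[2]
def proj(c,P):
    K,k1,o,Rm=c
    q=(np.array(P,float)-o)@Rm; x=q[...,0]/-q[...,2]; y=-q[...,1]/-q[...,2]
    f=1+k1*(x*x+y*y); return np.stack([K[0,0]*x*f+K[0,2],K[1,1]*y*f+K[1,2]],-1)
def shot(name,fn=None):
    c=cam(name); im=r.grab_frame(name)
    if fn: cv2.imwrite("pics/"+fn,im)
    return c,im
def pin(name,t): return [(np.array(d["centre"])*[640,480],d["confidence"]) for d in r.pinpoint(name,t)]
E
python3 - <<'E'
from h import *
cs,a=shot("scene","s0.png"); cd,b=shot("side","d0.png")
for n in("scene","side"):
    p=r.camera_params(n); print(n,p)
T={"fixture":0,"rests":.07,"handle":.128,"lock_knob":.142,"lock_pivot":.142,"tray":0,"spray_mid":.095,"tin_mid":.055,"hammer_mid":.012,"tube0_center":.014,"bar0_center":.08}
for n,c in(("scene",cs),("side",cd)):
    for t,z in T.items():
        print(n,t,[(u.round(0).tolist(),round(f,2),atz(c,u,z).round(3)[:2].tolist()) for u,f in pin(n,t) if f>.3])
print(r.observe(), r.tip_extent)
E
```

```text
pics
scene {'mtx': array([[456.34346313,   0.        , 318.73587346],
       [  0.        , 456.34346313, 237.19616231],
       [  0.        ,   0.        ,   1.        ]]), 'k1': -0.09057530911454822, 'origin': array([1.21578196, 0.14634892, 1.14680558]), 'rotation': array([0.16648964, 0.20666952, 0.749631  , 0.60631863])}
side {'mtx': array([[514.90088569,   0.        , 325.30844302],
       [  0.        , 514.90088569, 241.79654125],
       [  0.        ,   0.        ,   1.        ]]), 'k1': -0.005842330746859016, 'origin': array([ 0.44686346, -0.98658254,  0.83004572]), 'rotation': array([ 0.46381676, -0.03321452, -0.06208503,  0.88312868])}
scene fixture [([247.0, 239.0], 0.76, [0.598, -0.201]), ([362.0, 222.0], 0.48, [0.47, 0.116])]
scene rests [([241.0, 236.0], 0.86, [0.631, -0.2]), ([360.0, 220.0], 0.31, [0.508, 0.113])]
scene handle [([271.0, 191.0], 0.84, [0.503, -0.141]), ([280.0, 240.0], 0.6, [0.651, -0.078])]
scene lock_knob [([231.0, 169.0], 0.85, [0.463, -0.271])]
scene lock_pivot [([237.0, 184.0], 0.7, [0.51, -0.237])]
scene tray [([408.0, 282.0], 0.8, [0.636, 0.275])
[... 957 characters left out ...]
.376])]
side bar0_center []
{'time_s': 1.2, 'joints': array([-1.33869628e+00,  3.08070513e-01,  1.63379858e+00, -3.01136191e-06,
        1.19968207e+00, -6.96980701e-02]), 'qvel': array([-0.00086614,  0.00121237, -0.00119801,  0.00114218,  0.00062818,
       -0.00058835]), 'effort': array([ 1.79606035e-03, -4.15290141e+01, -2.77078915e+01,  1.60523933e-05,
        8.65078600e-04, -1.62269617e-05]), 'eef_pos': array([ 0.18575097, -0.59677403,  0.23929108]), 'tcp_rot': array([9.88636243e-01, 1.50327574e-01, 2.83983968e-07, 2.07890826e-05]), 'contact_force': array([0.14078357, 0.22303923, 0.07283215]), 'torque': array([ 0.03640584,  0.01520152, -0.02234531]), 'width': 0.08529792858193713} 0.008
```

```bash
python3 -c "
import cv2,numpy as np
a=cv2.imread('pics/s0.png');cv2.imwrite('pics/s0v.png',cv2.resize(a,(800,600)))"
```

```text
(no output)
```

View pics/s0.png

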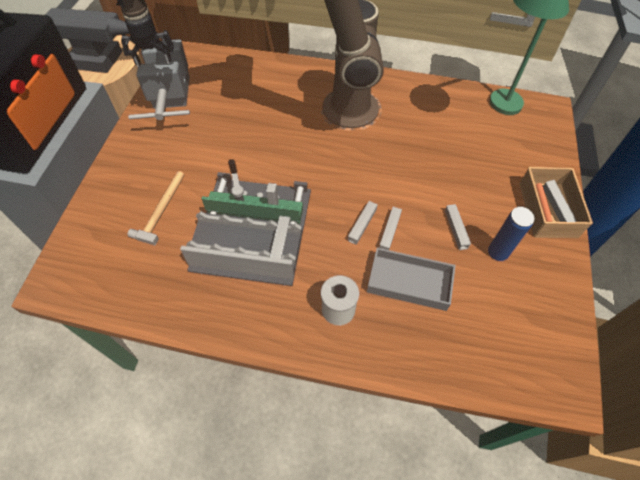

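View pics/d0.png

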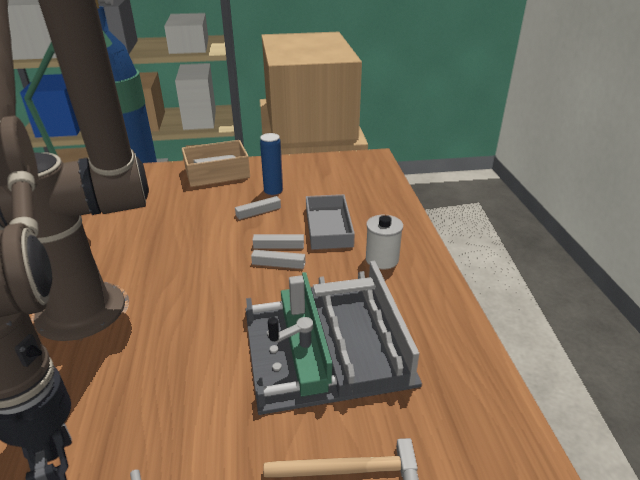

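Scene view: three tubes on the bench at about (362,222), (390,228) and (457,226), and one flat bar in the fixture's +y end gap at (281,238). The tray is empty at (408,280). In the side view the lever points about halfway between open and locked, with the knob at (272,329) and the pivot at (304,318).

Next: turn the tool square and fly over the fixture for a close look.

>>> drive_tool(xyz=[[0,0,-0.06],[0,0,-0.06],[0.04,-0.04,0],[0.04,-0.04,0],[0.04,-0.04,0],[0.04,-0.04,0],[0.04,-0.04,0],[0.04,-0.04,0],[0.04,-0.04,-0.02],[0.04,-0.04,-0.02]], dr=[[0,0,8.65],[0,0,8.65],[0,0,0],[0,0,0],[0,0,0],[0,0,0],[0,0,0],[0,0,0],[0,0,0],[0,0,0]], jaw=[0,0,0,0,0,0,0,0,0,0])

```text
time_s: 2.45
eef_pos: [0.5067, -0.2753, 0.3996]
tcp_rot: [1.0, -0.0, -0.0, 0.0]
contact_force: [0.1, -0.4, -0.2]
width: 0.0853
```

Run:
```python
from h import *
c,a=shot("wrist","w0.png"); s=r.observe(); print(s["eef_pos"],s["tcp_rot"],c[2], c[3].round(2).tolist(), r.camera_params("wrist"))
T={"fixture":0,"rests":.07,"handle":.128,"lock_knob":.142,"lock_pivot":.142,"bar0_center":.076}
for t,z in T.items(): print(t,[(u.round(0).tolist(),round(f,2),atz(c,u,z).round(4)[:2].tolist()) for u,f in pin("wrist",t) if f>.3])
```

```text
[ 0.51252287 -0.2703131   0.40319411] [ 0.99998299  0.00266167  0.00496985 -0.0014984 ] [ 0.57759628 -0.27601048  0.53466518] [[-0.0, 0.96, 0.28], [-1.0, -0.0, -0.0], [0.0, -0.28, 0.96]] {'mtx': array([[361.35196366,   0.        , 321.1850604 ],
       [  0.        , 361.35196366, 239.00784081],
       [  0.        ,   0.        ,   1.        ]]), 'k1': -0.027517602229150995, 'mount': array([[-5.49345548e-04,  9.60952159e-01,  2.76714017e-01,
         7.08107524e-02],
       [ 9.99999845e-01,  5.51663218e-04,  6.94706488e-05,
         7.28214838e-04],
       [-8.58949753e-05,  2.76714013e-01, -9.60952313e-01,
        -1.35081537e-01],
       [ 0.00000000e+00,  0.00000000e+00,  0.00000000e+00,
         1.00000000e+00]])}
fixture [([261.0, 122.0], 0.95, [0.596, -0.1915])]
rests [([253.0, 94.0], 0.64, [0.6253, -0.1941]), ([56.0, 205.0], 0.54, [0.4911, 0.0752])]
handle [([201.0, 198.0], 0.85, [0.509, -0.1388])]
lock_knob [([317.0, 251.0], 0.89, [0.4496, -0.2716])]
lock_pivot [([474.0, 160.0], 0.66, [0.5525, -0.4395]), ([285.0, 194.0], 0.63, [0.5161, -0.2369]), ([202.0, 199.0], 0.33, [0.5101, -0.1449])]
bar0_center []
```

View pics/w0.png

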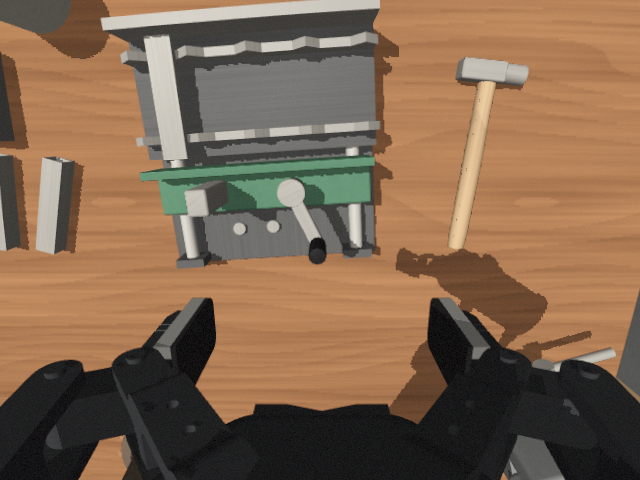

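The wrist view shows the fence top running from (103,24) to (379,5) and the pusher top from (141,176) to (375,159). The bar is at (165,98), the handle top at (200,200), the pivot at (290,192) and the knob at (317,248). I'll get the fixture yaw and origin from these.

Run:
```python
from h import *
c=cam("wrist")
for n,p,q,z in [("fence",(103,25),(379,7),.102),("pusher",(141,177),(375,160),.103),("barL",(145,38),(164,158),.082),("barR",(171,36),(186,156),.082),("baseR",(376,45),(375,235),.012)]:
    P,Q=atz(c,p,z),atz(c,q,z); d=Q-P; print(n,P[:2].round(3),Q[:2].round(3),np.linalg.norm(d).round(3),np.degrees(np.arctan2(d[1],d[0])).round(2))
print(atz(c,(317,243),.162),atz(c,(290,192),.142), atz(c,(196,201),.150), r.observe()["eef_pos"])
# refine fixture pose with teeth/known model: overlay for theta
def F(o,th,P): 
    Rz=R.from_euler('z',th,degrees=True).as_matrix(); return np.array([o[0],o[1],0])+np.array(P)@Rz.T
img=cv2.imread("pics/w0.png")
from scipy.optimize import least_squares
mod=np.array([[.101,.15,.102],[.101,-.15,.102],[-.2,-.15,.012],[.13,-.15,.012]])
```

```text
fence [ 0.692 -0.043] [ 0.706 -0.34 ] 0.297 -87.19
pusher [ 0.528 -0.064] [ 0.547 -0.341] 0.278 -86.14
barL [ 0.683 -0.078] [ 0.549 -0.085] 0.134 -177.2
barR [ 0.684 -0.109] [ 0.551 -0.113] 0.133 -178.26
baseR [ 0.689 -0.35 ] [ 0.431 -0.359] 0.258 -178.16
[ 0.46363443 -0.2735809   0.162     ] [ 0.51557732 -0.2442659   0.142     ] [ 0.50745099 -0.14348667  0.15      ] [ 0.50467887 -0.27753858  0.39839538]
```

>>> drive_tool(xyz=[[-0.05,-0.005,0.0],[0,0,0.03],[0,0,0.03],[0,0,0.03],[0,0,0.03],[0,0,0.03],[0,0,0.03],[0,0,0.02],[0,0,0],[0,0,0]], dr=[[0,0,0],[0,0,-10.5],[0,0,-10.5],[0,0,-10.5],[0,0,-10.5],[0,0,-10.5],[0,0,-10.5],[0,0,0],[0,0,0],[0,0,0]], jaw=[60,60,60,60,60,60,60,60,60,60])

```text
time_s: 4.05
eef_pos: [0.4556, -0.2728, 0.1999]
tcp_rot: [0.853, 0.522, 0.0, 0.0]
contact_force: [0.2, -0.1, -0.4]
width: 0.0654
```

Run:
```python
from h import *
c,a=shot("wrist","w1.png"); s=r.observe(); print(s["eef_pos"],s["width"],s["joints"].round(2))
for t,z in {"lock_knob":.142,"lock_pivot":.142,"handle":.128}.items(): print(t,[(u.round(0).tolist(),round(f,2),atz(c,u,z).round(4)[:2].tolist()) for u,f in pin("wrist",t) if f>.3])
```

```text
[ 0.45606734 -0.27281627  0.20039825] 0.06567708534989526 [-0.62  0.17  1.89 -0.    1.08 -0.15]
lock_knob [([310.0, 264.0], 0.96, [0.4503, -0.2706])]
lock_pivot [([389.0, 162.0], 0.61, [0.5135, -0.2395])]
handle []
```

View pics/w1.png

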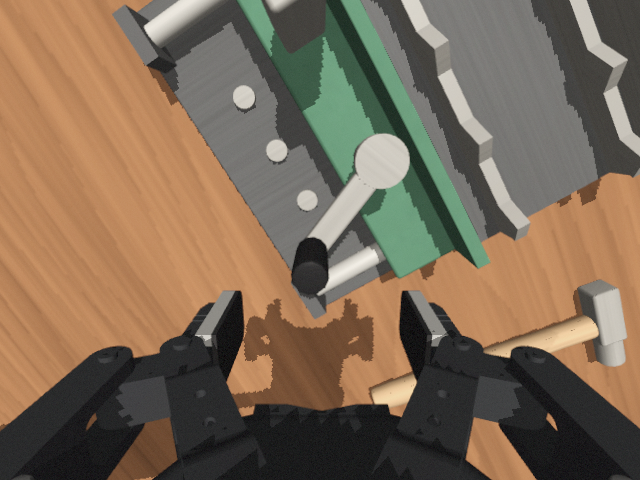

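The knob is seen at (310,264), between and ahead of the fingers, and the pivot at (383,162). The 70 mm lever length checks out. Next I descend, cage the knob and sweep it open.

>>> drive_tool(xyz=[[-0.001,-0.006,0.02],[0,0,0.042],[0,0,0],[0,0,0],[0,0,0]], dr=[[0,0,0],[0,0,0],[0,0,0],[0,0,0],[0,0,0]], jaw=[60,60,60,170,170])

```text
time_s: 4.88
eef_pos: [0.4514, -0.2709, 0.1393]
tcp_rot: [0.853, 0.522, 0.001, 0.002]
contact_force: [-0.3, 0.2, -0.2]
width: 0.0297
```

>>> drive_tool(xyz=[[0,0,0],[-0.008,0.014,0],[-0.005,0.0155,0],[-0.001,0.016,0],[0.003,0.016,0],[0.0065,0.015,0],[0.0035,0.0055,0],[0,0,0],[0,0,0]], dr=[[0,0,0],[0,0,0],[0,0,0],[0,0,0],[0,0,0],[0,0,0],[0,0,0],[0,0,0],[0,0,0]], jaw=[170,170,170,170,170,170,170,170,170])

```text
time_s: 6.0
eef_pos: [0.5232, -0.308, 0.1376]
tcp_rot: [0.853, 0.522, 0.001, 0.001]
contact_force: [-0.3, -0.3, 0.9]
width: 0.0285
```

>>> drive_tool(xyz=[[0.002,0.004,0],[0,0,0]], dr=[[0,0,0],[0,0,0]], jaw=[170,170])

```text
time_s: 6.25
eef_pos: [0.5255, -0.3077, 0.1372]
tcp_rot: [0.853, 0.523, -0.001, -0.001]
contact_force: [-5.3, 0.5, 3.4]
width: 0.0289
```

Run:
```python
from h import *
c,a=shot("wrist","w2.png"); s=r.observe(); print(s["eef_pos"],s["width"],s["contact_force"])
for t,z in {"lock_knob":.142,"lock_pivot":.142,"handle":.128}.items(): print(t,[(u.round(0).tolist(),round(f,2),atz(c,u,z).round(4)[:2].tolist()) for u,f in pin("wrist",t) if f>.3])
cs,a=shot("scene","s2.png");cd,a=shot("side","d2.png")
for n,c in(("scene",cs),("side",cd)):
  for t,z in {"lock_knob":.142,"lock_pivot":.142,"handle":.128}.items(): print(t,[(u.round(0).tolist(),round(f,2),atz(c,u,z).round(4)[:2].tolist()) for u,f in pin(n,t) if f>.3])
```

```text
[ 0.52553854 -0.30768398  0.13722865] 0.028167099483757955 [-5.16081319  0.28364707  2.61163731]
lock_knob [([308.0, 328.0], 0.9, [0.5194, -0.3104])]
lock_pivot [([211.0, 175.0], 0.67, [0.5166, -0.2402])]
handle []
lock_knob [([209.0, 185.0], 0.8, [0.5301, -0.3115])]
lock_pivot [([235.0, 184.0], 0.85, [0.5119, -0.2413])]
handle [([458.0, 226.0], 0.65, [0.5105, 0.3742]), ([272.0, 191.0], 0.61, [0.5045, -0.139])]
lock_knob [([309.0, 342.0], 0.59, [0.5125, -0.3162])]
lock_pivot []
handle [([298.0, 287.0], 0.68, [0.5095, -0.1386])]
```

View pics/w2.png

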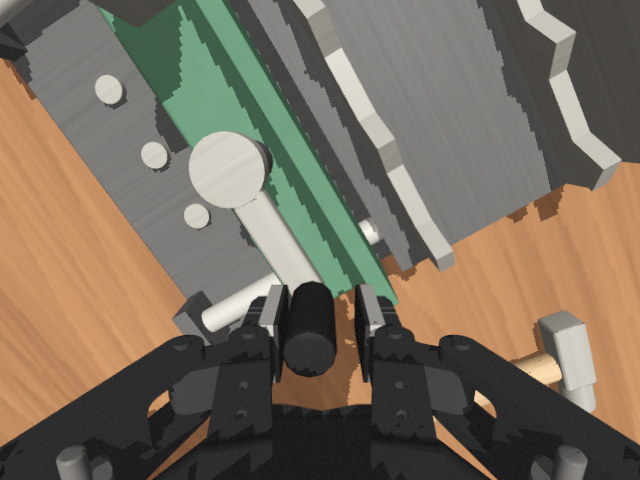

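The knob is caged, the bar is parallel to the pusher plate and the stop force is 5 N, so the lever is open. Next is the handle.

>>> drive_tool(xyz=[[0,-0.005,0],[0,0,-0.035],[0,0,-0.035],[0.0475,-0.029,0],[0.0475,-0.029,0],[0.0475,-0.029,0],[0,0,0],[0,0,0],[0,0,0],[0,0,0]], dr=[[0,0,0],[0,0,0],[0,0,0],[0,0,0],[0,0,0],[0,0,0],[0,0,-10],[0,0,-10],[0,0,-10],[0,0,0]], jaw=[170,170,160,60,60,60,60,60,60,60])

```text
time_s: 8.1
eef_pos: [0.5104, -0.1392, 0.2076]
tcp_rot: [0.689, 0.725, 0.001, 0.001]
contact_force: [0.1, -1.6, -0.9]
width: 0.0652
```

Run:
```python
from h import *
c,a=shot("wrist","w3.png"); s=r.observe(); print(s["eef_pos"],s["width"],s["contact_force"],s["tcp_rot"])
for t,z in {"handle":.128}.items(): print(t,[(u.round(0).tolist(),round(f,2),atz(c,u,z).round(4)[:2].tolist()) for u,f in pin("wrist",t) if f>.3])
```

```text
[ 0.5102638  -0.13925079  0.2075245 ] 0.06537206870130449 [ 0.02803957 -0.05539164  0.26684933] [6.89485000e-01 7.24299493e-01 5.50107800e-04 6.13986863e-04]
handle [([317.0, 252.0], 0.56, [0.5085, -0.1403])]
```

>>> drive_tool(xyz=[[0,-0.002,0.04],[0,0,0.037],[0,0,0],[0,0,0],[0,0,0],[0,0,0],[0,0,0]], dr=[[0,0,0],[0,0,0],[0,0,0],[0,0,0],[0,0,0],[0,0,0],[0,0,0]], jaw=[60,60,60,255,255,255,255])

```text
time_s: 9.07
eef_pos: [0.5092, -0.1401, 0.1326]
tcp_rot: [0.688, 0.726, 0.0, 0.002]
contact_force: [-0.1, 0.4, 6.5]
width: 0.0287
```

>>> drive_tool(xyz=[[0,-0.008,0],[0,-0.008,0],[0,-0.008,0],[0,0,0]], dr=[[0,0,0],[0,0,0],[0,0,0],[0,0,0]], jaw=[255,255,255,255])

```text
time_s: 9.57
eef_pos: [0.4862, -0.1416, 0.1326]
tcp_rot: [0.688, 0.726, 0.001, 0.003]
contact_force: [3.0, -0.3, 7.1]
width: 0.0289
```

>>> drive_tool(xyz=[[0,-0.006,0],[0,-0.004,0],[0,0,0]], dr=[[0,0,0],[0,0,0],[0,0,0]], jaw=[255,255,255])

```text
time_s: 9.95
eef_pos: [0.4767, -0.1422, 0.1326]
tcp_rot: [0.688, 0.726, 0.001, 0.003]
contact_force: [4.5, -0.0, 5.4]
width: 0.0288
```

>>> drive_tool(xyz=[[0,-0.004,0],[0,-0.004,0],[0,0,0]], dr=[[0,0,0],[0,0,0],[0,0,0]], jaw=[255,255,255])

```text
time_s: 10.32
eef_pos: [0.4691, -0.1427, 0.1326]
tcp_rot: [0.688, 0.725, 0.002, 0.004]
contact_force: [5.0, 0.7, 4.3]
width: 0.0288
```

>>> drive_tool(xyz=[[0,-0.003,0],[0,0,0]], dr=[[0,0,0],[0,0,0]], jaw=[255,255])

```text
time_s: 10.58
eef_pos: [0.4691, -0.1427, 0.1326]
tcp_rot: [0.688, 0.725, 0.004, 0.006]
contact_force: [15.7, 1.0, -2.6]
width: 0.0287
```

The carriage is at its back stop: 15.7 N and no further motion. Release, then fly over the bar.

>>> drive_tool(xyz=[[0,0.003,0],[0,0,0],[0,0,-0.05],[0,0,-0.05],[0.014,0.052,0],[0.014,0.052,0],[0.014,0.052,0]], dr=[[0,0,0],[0,0,0],[0,0,0],[0,0,0],[0,0,0],[0,0,0],[0,0,0]], jaw=[60,60,60,60,60,60,60])

```text
time_s: 11.45
eef_pos: [0.62, -0.0913, 0.2301]
tcp_rot: [0.689, 0.725, -0.0, -0.0]
contact_force: [1.3, 0.3, 0.6]
width: 0.0649
```

>>> drive_tool(xyz=[[0,0,0],[0,0,0],[0,0,0],[0,0,0],[0,0,0],[0,0,0],[0,0,0],[0,0,0],[0,0,0],[0,0,0]], dr=[[0,0,10],[0,0,10],[0,0,10],[0,0,10],[0,0,10],[0,0,10],[0,0,10],[0,0,10],[0,0,10],[0,0,0]], jaw=[60,60,60,60,60,60,60,60,60,60])

```text
time_s: 12.7
eef_pos: [0.6185, -0.0917, 0.2295]
tcp_rot: [1.0, 0.027, -0.001, -0.0]
contact_force: [0.1, -0.1, -1.0]
width: 0.0651
```

Run:
```python
from h import *
c,a=shot("wrist","w4.png"); s=r.observe(); print(s["eef_pos"],s["width"],s["joints"].round(2),s["tcp_rot"])
for t,z in {"bar0_center":.076,"bar0":.07,"handle":.128,"rests":.07}.items(): print(t,[(u.round(0).tolist(),round(f,2),atz(c,u,z).round(4)[:2].tolist()) for u,f in pin("wrist",t) if f>.2])
for d in r.outline_of("wrist","bar0"): 
  m=d["region"]; p=np.argwhere(m)[:,::-1].astype(np.float32); rc=cv2.boxPoints(cv2.minAreaRect(p)); print(d["confidence"],m.sum(),[(q.round().tolist(),atz(c,q,.082)[:2].round(3).tolist()) for q in rc])
```

```text
[ 0.61869495 -0.09167473  0.22964813] 0.0654177460294784 [-0.22  0.32  1.64 -0.    1.18  1.3 ] [ 9.99625710e-01  2.73448575e-02 -8.18435567e-04 -1.70145596e-04]
bar0_center []
bar0 [([321.0, 224.0], 0.97, [0.6169, -0.0925])]
handle []
rests [([441.0, 216.0], 0.64, [0.6291, -0.1924])]
0.68 6278 [([301.0, 134.0], [0.689, -0.073]), ([341.0, 134.0], [0.691, -0.103]), ([341.0, 303.0], [0.551, -0.113]), ([301.0, 303.0], [0.55, -0.079])]
```

View pics/w4.png

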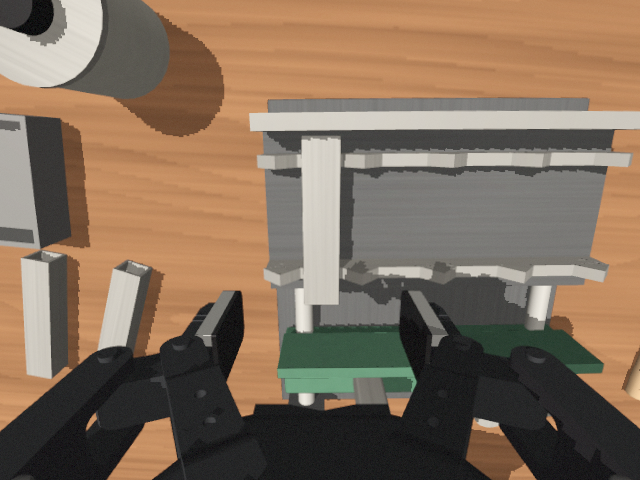

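The bar lies in the +y end gap, centred at (321,222), in line with the tool, and is the only one. The tubes show at (45,315) and (120,310). Grasping the bar.

>>> drive_tool(xyz=[[0,0,0.055],[0,0,0.055],[0,0,0.04],[0,0,0.014],[0,0,0],[0,0,0],[0,0,0],[0,0,0]], dr=[[0,0,0],[0,0,0],[0,0,0],[0,0,0],[0,0,0],[0,0,0],[0,0,0],[0,0,0]], jaw=[110,110,110,110,255,255,255,255])

```text
time_s: 14.0
eef_pos: [0.6199, -0.0917, 0.0671]
tcp_rot: [1.0, 0.026, 0.001, 0.0]
contact_force: [0.1, 0.8, -3.4]
width: 0.0288
```

>>> drive_tool(xyz=[[0,0,-0.02],[0,0,-0.04],[0,0,-0.04],[0,0,-0.04],[0,0,0]], dr=[[0,0,0],[0,0,0],[0,0,0],[0,0,0],[0,0,0]], jaw=[255,255,255,255,255])

```text
time_s: 14.62
eef_pos: [0.6233, -0.0924, 0.2126]
tcp_rot: [1.0, 0.026, 0.006, 0.001]
contact_force: [0.5, -0.5, -3.8]
width: 0.0285
```

>>> drive_tool(xyz=[[0.005,-0.054,0],[0.005,-0.054,0],[0.005,-0.054,0],[0.005,-0.054,0],[0.005,-0.054,0],[0.005,-0.054,0],[0.005,-0.052,0]], dr=[[0,0,0],[0,0,0],[0,0,0],[0,0,0],[0,0,0],[0,0,0],[0,0,0]], jaw=[255,255,255,255,255,255,255])

```text
time_s: 15.5
eef_pos: [0.6334, 0.287, 0.2037]
tcp_rot: [1.0, 0.026, -0.002, 0.001]
contact_force: [0.7, 0.6, -3.2]
width: 0.0285
```

>>> drive_tool(xyz=[[0,0,0],[0,0,0],[0,0,0],[0,0,0],[0,0,0],[0,0,0],[0,0,0],[0,0,0],[0,0,0],[0,0,0]], dr=[[0,0,-10],[0,0,-10],[0,0,-10],[0,0,-10],[0,0,-10],[0,0,-10],[0,0,-10],[0,0,-10],[0,0,-10],[0,0,0]], jaw=[255,255,255,255,255,255,255,255,255,255])

```text
time_s: 16.75
eef_pos: [0.6335, 0.2852, 0.2039]
tcp_rot: [0.689, 0.725, -0.002, -0.001]
contact_force: [0.0, -0.2, -4.2]
width: 0.029
```

Run:
```python
from h import *
c,a=shot("wrist","w5.png"); s=r.observe(); print(s["eef_pos"],s["width"],s["contact_force"],s["joints"].round(2),s["tcp_rot"])
for t,z in {"tray":0,"bar0_center":.2,"tube0_center":.014}.items(): print(t,[(u.round(0).tolist(),round(f,2),atz(c,u,z).round(4)[:2].tolist()) for u,f in pin("wrist",t) if f>.2])
```

```text
[0.63371933 0.28531301 0.20427196] 0.02866637218188531 [ 0.26224305  0.49605326 -4.18191896] [ 0.36  0.47  1.48 -0.    1.19  0.31] [ 6.89465190e-01  7.24317109e-01 -1.42023944e-03 -6.78586755e-04]
tray []
bar0_center []
tube0_center []
```

View pics/w5.png

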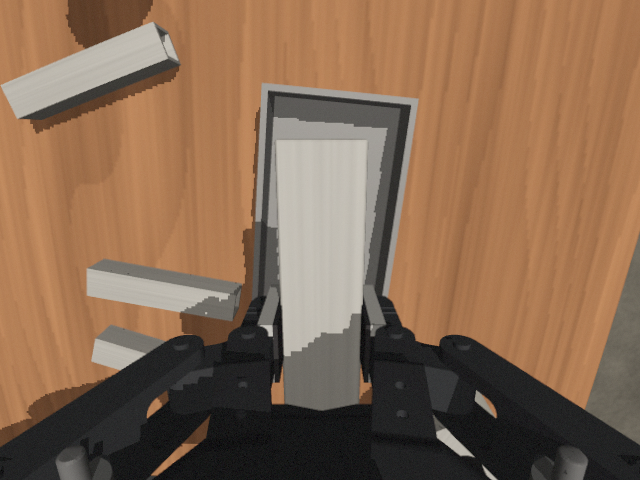

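The bar is held, and the tray rim's far edge runs from (265,88) to (415,100), about 4.6° clockwise of the tool. I'll turn to match, lower and release.

>>> drive_tool(xyz=[[0.003,0.003,0.05],[0,0,0.055],[0,0,0.04],[0,0,0.025],[0,0,0.01],[0,0,0],[0,0,0],[0,0,0]], dr=[[0,0,4.6],[0,0,0],[0,0,0],[0,0,0],[0,0,0],[0,0,0],[0,0,0],[0,0,0]], jaw=[255,255,255,255,255,255,130,130])

```text
time_s: 17.95
eef_pos: [0.64, 0.2898, 0.0295]
tcp_rot: [0.717, 0.697, 0.003, 0.001]
contact_force: [-1.4, 0.0, 0.4]
width: 0.0417
```

>>> drive_tool(xyz=[[0,0,-0.03],[0,0,-0.06],[0,0,-0.06],[0,0,-0.06],[0,0,-0.06],[0,0,0]], dr=[[0,0,0],[0,0,0],[0,0,0],[0,0,0],[0,0,0],[0,0,0]], jaw=[130,130,130,60,60,60])

```text
time_s: 18.7
eef_pos: [0.6419, 0.2905, 0.3077]
tcp_rot: [0.717, 0.697, 0.009, 0.004]
contact_force: [1.5, -0.3, 1.0]
width: 0.0658
```

```bash
cat > tubes.py <<'E'
from h import *
import sys
def look(name,z=.028):
    c,a=shot(name)
    for d in r.outline_of(name,"tube0"):
        m=d["region"].astype(np.uint8)
        if d["confidence"]<.3: continue
        p=np.argwhere(m)[:,::-1]
        # rough: blob pixel mean mapped at z=.014, principal axis at z
        ctr=atz(c,p.mean(0),.016)
        W=np.array([atz(c,q,.02)[:2] for q in p[::7].astype(float)])
        rc=cv2.minAreaRect((W*1000).astype(np.float32)); b=cv2.boxPoints(rc)
        e=[b[1]-b[0],b[2]-b[1]]; e=max(e,key=np.linalg.norm)
        print(name,round(d["confidence"],2),"px",p.mean(0).round(),"ctr",ctr[:2].round(4),"rect",np.round(rc[0],0),np.round(rc[1],0),"yaw",np.degrees(np.arctan2(e[1],e[0])).round(1),p[:,0].min(),p[:,0].max(),p[:,1].min(),p[:,1].max())
    for t in ("tube0_center",): print(t,[(u.round(0).tolist(),round(f,2),atz(c,u,.014).round(4)[:2].tolist()) for u,f in pin(name,t) if f>.2])
    return c,a
if __name__=="__main__":
    for n in sys.argv[1:]:
        c,a=look(n); cv2.imwrite("pics/t_%s_%.1f.png"%(n,r.observe()["time_s"]),a)
    s=r.observe(); print(s["eef_pos"].round(4),s["width"].round(4),s["tcp_rot"].round(4),s["contact_force"].round(1),s["time_s"])
E
python3 tubes.py wrist scene side; ls pics
```

```text
wrist 0.84 px [179. 326.] ctr [0.4553 0.1273] rect [479. 122.] [ 46. 143.] yaw -15.9 139 253 305 356
wrist 0.81 px [193. 271.] ctr [0.4839 0.2034] rect [485. 205.] [ 39. 148.] yaw -7.8 133 253 252 290
wrist 0.78 px [129. 110.] ctr [0.4357 0.3961] rect [435. 395.] [151.  37.] yaw 20.7 63 195 70 148
tube0_center [([196.0, 331.0], 0.9, [0.4766, 0.1175])]
scene 0.94 px [459. 232.] ctr [0.4547 0.4028] rect [449. 396.] [134.  37.] yaw 19.1 451 469 210 249
scene 0.8 px [390. 229.] ctr [0.4854 0.2032] rect [485. 203.] [ 33. 154.] yaw -9.1 379 402 207 250
scene 0.7 px [362. 222.] ctr [0.4814 0.1189] rect [481. 120.] [ 31. 146.] yaw -15.0 348 376 202 243
tube0_center [([360.0, 216.0], 0.61, [0.4603, 0.1085])]
side 0.89 px [278. 259.] ctr [0.4777 0.1223] rect [476. 118.] [ 63. 140.] yaw -15.7 251 304 250 267
side 0.79 px [278. 241.] ctr [0.4829 0.2064] rect [482. 202.] [ 74. 140.] yaw -8.0 252 303 233 248
side 0.66 px [257. 207.] ctr [0.4314 0.3976] rect [434. 393.] [153.  75.] yaw 21.2 234 280 197 218
tube0_center [([278.0, 259.0], 0.91, [0.478, 0.1216])]
d0.png
d2.png
s0.png
s0v.png
s2.png
t_scene_19.0.png
t_side_19.1.png
t_wrist_18.9.png
w0.png
w1.png
w2.png
w3.png
w4.png
w5.pngTraceback (most recent call last):
  File "tubes.py", line 20, in <module>
    s=r.observe(); print(s["eef_pos"].round(4),s["width"].round(4),s["tcp_rot"].round(4),s["contact_force"].round(1),s["time_s"])
                                               ^^^^^^^^^^^^^^^^
AttributeError: 'float' object has no attribute 'round'
```

>>> drive_tool(xyz=[[-0.035,-0.0315,0.02],[-0.035,-0.0315,0.02],[-0.035,-0.0315,0.02],[-0.035,-0.0315,0.02],[-0.0345,-0.032,0.02],[0,0,0],[0,0,0],[0,0,0]], dr=[[0,0,0],[0,0,0],[0,0,0],[0,0,0],[0,0,0],[0,0,-9.5],[0,0,-9.5],[0,0,-9.5]], jaw=[60,60,60,60,60,60,60,60])

```text
time_s: 20.15
eef_pos: [0.4745, 0.1186, 0.1958]
tcp_rot: [0.521, 0.853, -0.0, -0.0]
contact_force: [0.6, 0.8, 1.1]
width: 0.0653
```

>>> drive_tool(xyz=[[0,0,0],[0,0,0],[0,0,0],[0,0,0],[0,0,0],[0,0,0]], dr=[[0,0,-9.5],[0,0,-9.5],[0,0,-9.5],[0,0,-9.5],[0,0,-9.5],[0,0,0]], jaw=[60,60,60,60,60,60])

```text
time_s: 20.9
eef_pos: [0.4746, 0.1188, 0.1959]
tcp_rot: [0.137, 0.991, -0.0, -0.0]
contact_force: [0.1, -0.7, -0.1]
width: 0.0651
```

```bash
sed -i 's/s\["width"\].round(4)/round(s["width"],4)/; s/np.degrees(np.arctan2(e\[1\],e\[0\])).round(1)/(np.degrees(np.arctan2(e[1],e[0]))%180).round(1)/' tubes.py; python3 tubes.py wrist
```

```text
wrist 0.67 px [613.  62.] ctr [0.4146 0.382 ] rect [431. 390.] [134.  48.] yaw 21.0 567 639 0 161
wrist 0.62 px [324. 217.] ctr [0.476  0.1205] rect [481. 119.] [ 30. 143.] yaw 164.2 307 342 140 298
wrist 0.58 px [416. 198.] ctr [0.4814 0.2033] rect [487. 201.] [ 34. 145.] yaw 172.5 391 439 118 283
tube0_center [([322.0, 220.0], 0.55, [0.4787, 0.1182])]
[0.4747 0.1188 0.196 ] 0.0656 [ 1.368e-01  9.906e-01 -1.000e-04 -2.000e-04] [ 0.9 -0.5 -0.2] 21.05
```

View pics/t_wrist_18.9.png

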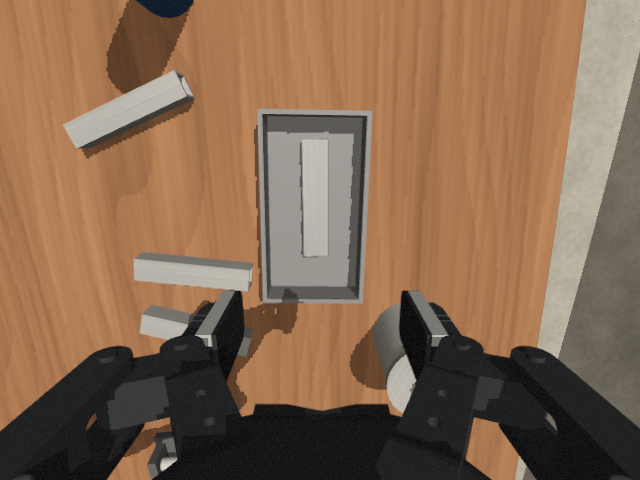

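The bar lies inside the tray at (315,197). Tube A is centred under the tool, so I'm picking it up.

>>> drive_tool(xyz=[[-0.004,0.001,0.05],[0,0,0.055],[0,0,0.045],[0,0,0.023],[0,0,0.01],[0,0,0],[0,0,0],[0,0,0],[0,0,0]], dr=[[0,0,0],[0,0,0],[0,0,0],[0,0,0],[0,0,0],[0,0,0],[0,0,0],[0,0,0],[0,0,0]], jaw=[60,60,60,60,60,255,255,255,255])

```text
time_s: 22.18
eef_pos: [0.4805, 0.119, 0.0148]
tcp_rot: [0.136, 0.991, 0.0, 0.002]
contact_force: [-0.2, 0.7, 6.3]
width: 0.0265
```

>>> drive_tool(xyz=[[0,0,-0.02],[0,0,-0.05],[0,0,-0.05],[0,0,-0.05],[0,0,0]], dr=[[0,0,0],[0,0,0],[0,0,0],[0,0,0],[0,0,0]], jaw=[255,255,255,255,255])

```text
time_s: 22.8
eef_pos: [0.4824, 0.1193, 0.1879]
tcp_rot: [0.136, 0.991, 0.001, 0.005]
contact_force: [-0.2, -0.0, -2.2]
width: 0.0267
```

>>> drive_tool(xyz=[[-0.0316,-0.0449,0],[-0.0316,-0.0449,0],[-0.0316,-0.0449,0],[-0.0316,-0.0449,0],[-0.0316,-0.0449,0],[-0.0316,-0.0449,0],[-0.0316,-0.0449,0],[-0.0316,-0.0449,0],[0,0,0],[0,0,0]], dr=[[0,0,0],[0,0,0],[0,0,0],[0,0,0],[0,0,0],[0,0,0],[0,0,0],[0,0,0],[0,0,-9.2],[0,0,-9.2]], jaw=[255,255,255,255,255,255,255,255,255,255])

```text
time_s: 24.05
eef_pos: [0.6239, -0.2955, 0.1795]
tcp_rot: [-0.026, 1.0, 0.001, -0.002]
contact_force: [0.0, -0.8, -2.8]
width: 0.027
```

>>> drive_tool(xyz=[[0,0,0],[0,0,0]], dr=[[0,0,0],[0,0,0]], jaw=[255,255])

```text
time_s: 24.3
eef_pos: [0.6249, -0.2946, 0.1817]
tcp_rot: [-0.023, 1.0, 0.001, -0.001]
contact_force: [0.0, -0.6, -1.5]
width: 0.0266
```

Run:
```python
from h import *
c,a=shot("wrist","w6.png"); s=r.observe(); print(s["eef_pos"],s["width"],s["contact_force"],s["joints"].round(2),s["tcp_rot"])
for t,z in {"rests":.07,"tube0_center":.19}.items(): print(t,[(u.round(0).tolist(),round(f,2),atz(c,u,z).round(4)[:2].tolist()) for u,f in pin("wrist",t) if f>.2])
```

```text
[ 0.62522968 -0.29467574  0.18219371] 0.02681170624274279 [ 0.4577352   0.98819309 -2.09689473] [-0.5   0.49  1.51  0.    1.15 -2.12] [-2.36188661e-02  9.99720674e-01  4.29592088e-04 -7.34060989e-04]
rests [([465.0, 248.0], 0.87, [0.6281, -0.1915])]
tube0_center [([318.0, 306.0], 0.89, [0.6187, -0.297])]
```

View pics/w6.png

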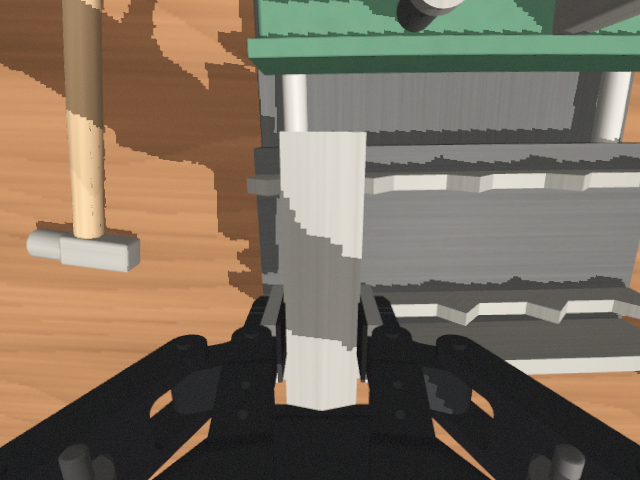

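>>> drive_tool(xyz=[[0,0.001,0.04],[0,0,0.035],[0,0,0.016],[0,0,0.005],[0,0,0],[0,0,0]], dr=[[0,0,0],[0,0,0],[0,0,0],[0,0,0],[0,0,0],[0,0,0]], jaw=[255,255,255,255,255,255])

```text
time_s: 25.2
eef_pos: [0.627, -0.2949, 0.0892]
tcp_rot: [-0.024, 1.0, -0.001, 0.001]
contact_force: [0.7, 0.3, -3.0]
width: 0.0267
```

>>> drive_tool(xyz=[[0,0,0],[0,0,0],[0,0,-0.03],[0,0,-0.04],[0,0,-0.05],[0,0,-0.05]], dr=[[0,0,0],[0,0,0],[0,0,0],[0,0,0],[0,0,0],[0,0,0]], jaw=[110,110,110,110,60,60])

```text
time_s: 25.95
eef_pos: [0.6257, -0.2943, 0.2593]
tcp_rot: [-0.024, 1.0, -0.0, 0.0]
contact_force: [-0.4, -0.5, -0.7]
width: 0.0654
```

```bash
python3 tubes.py wrist scene
```

```text
wrist 0.88 px [321. 215.] ctr [ 0.6382 -0.2947] rect [ 645. -294.] [177.  36.] yaw 2.6 304 339 136 298
tube0_center [([321.0, 218.0], 0.56, [0.6425, -0.2941])]
scene 0.86 px [207. 226.] ctr [ 0.5882 -0.3241] rect [ 587. -324.] [161.  47.] yaw 1.9 194 221 202 249
scene 0.78 px [457. 227.] ctr [0.4372 0.3953] rect [438. 392.] [151.  40.] yaw 17.3 445 469 205 249
scene 0.57 px [390. 229.] ctr [0.4853 0.2022] rect [486. 202.] [ 30. 149.] yaw 171.9 379 401 207 250
tube0_center [([206.0, 222.0], 0.62, [0.5751, -0.3342])]
[ 0.6249 -0.2938  0.256 ] 0.0655 [-2.440e-02  9.997e-01  6.000e-04 -1.000e-03] [ 1.  -0.2 -0.5] 26.25
```

>>> drive_tool(xyz=[[0.0117,0.0503,0],[0.0117,0.0503,0],[0.0117,0.0503,0],[0.0117,0.0503,0],[0.0117,0.0503,0],[0.0117,0.0503,0.01],[0.0117,0.0503,0.01],[0.0117,0.0503,0.01],[0.0117,0.0503,0.01],[0.0117,0.0503,0.01]], dr=[[0,0,0],[0,0,0],[0,0,0],[0,0,0],[0,0,0],[0,0,0],[0,0,0],[0,0,0],[0,0,0],[0,0,0]], jaw=[60,60,60,60,60,60,60,60,60,60])

```text
time_s: 27.5
eef_pos: [0.4822, 0.2035, 0.2048]
tcp_rot: [-0.024, 1.0, -0.001, -0.002]
contact_force: [0.9, 0.7, -0.1]
width: 0.0653
```

>>> drive_tool(xyz=[[0,0,0],[0,0,0],[0,0,0]], dr=[[0,0,10.6],[0,0,0],[0,0,0]], jaw=[60,60,60])

```text
time_s: 27.88
eef_pos: [0.4839, 0.2019, 0.2063]
tcp_rot: [0.067, 0.998, -0.0, -0.001]
contact_force: [0.4, 0.0, -0.4]
width: 0.0654
```

```bash
python3 tubes.py wrist
```

```text
wrist 0.73 px [534. 127.] ctr [0.432  0.3945] rect [437. 394.] [145.  42.] yaw 21.2 483 582 43 210
wrist 0.66 px [323. 212.] ctr [0.4824 0.203 ] rect [487. 202.] [ 29. 142.] yaw 172.1 306 340 137 290
tube0_center []
[0.4845 0.2018 0.2071] 0.0652 [ 6.810e-02  9.977e-01 -1.000e-04 -2.000e-04] [-0.8 -0.5  0.4] 28.025
```

>>> drive_tool(xyz=[[0,0.001,0.055],[0,0,0.055],[0,0,0.05],[0,0,0.023],[0,0,0.01],[0,0,0],[0,0,0],[0,0,0],[0,0,0]], dr=[[0,0,0],[0,0,0],[0,0,0],[0,0,0],[0,0,0],[0,0,0],[0,0,0],[0,0,0],[0,0,0]], jaw=[60,60,60,60,60,255,255,255,255])

```text
time_s: 29.15
eef_pos: [0.4862, 0.204, 0.016]
tcp_rot: [0.068, 0.998, 0.001, 0.002]
contact_force: [0.6, -0.3, 6.6]
width: 0.0266
```

>>> drive_tool(xyz=[[0,0,-0.02],[0,0,-0.05],[0,0,-0.05],[0,0,-0.05],[0,0,0],[0,0,0]], dr=[[0,0,0],[0,0,0],[0,0,0],[0,0,0],[0,0,0],[0,0,0]], jaw=[255,255,255,255,255,255])

```text
time_s: 29.9
eef_pos: [0.4833, 0.2032, 0.1834]
tcp_rot: [0.068, 0.998, -0.0, -0.001]
contact_force: [0.3, -0.5, -2.7]
width: 0.0267
```

>>> drive_tool(xyz=[[-0.0244,-0.0508,0],[-0.0244,-0.0508,0],[-0.0244,-0.0508,0],[-0.0244,-0.0508,0],[-0.0244,-0.0508,0],[-0.0244,-0.0508,0],[-0.0244,-0.0508,0],[-0.0244,-0.0508,0],[0,0,0],[0,0,0]], dr=[[0,0,0],[0,0,0],[0,0,0],[0,0,0],[0,0,0],[0,0,0],[0,0,0],[0,0,0],[0,0,-10.5],[0,0,0]], jaw=[255,255,255,255,255,255,255,255,255,255])

```text
time_s: 31.15
eef_pos: [0.6205, -0.2256, 0.1804]
tcp_rot: [-0.022, 1.0, 0.002, -0.003]
contact_force: [0.4, -0.7, -2.1]
width: 0.0268
```

>>> drive_tool(xyz=[[0,0,0],[0,0,0]], dr=[[0,0,0],[0,0,0]], jaw=[255,255])

```text
time_s: 31.4
eef_pos: [0.6222, -0.2246, 0.1835]
tcp_rot: [-0.023, 1.0, 0.0, -0.001]
contact_force: [0.5, -0.1, -2.0]
width: 0.0267
```

Run:
```python
from h import *
c,a=shot("wrist","w7.png"); s=r.observe(); print(s["eef_pos"],s["width"],s["contact_force"],s["tcp_rot"])
for t,z in {"rests":.07,"tube0_center":.18}.items(): print(t,[(u.round(0).tolist(),round(f,2),atz(c,u,z).round(4)[:2].tolist(),atz(c,u,.084).round(4)[:2].tolist()) for u,f in pin("wrist",t) if f>.2])
```

```text
[ 0.62243382 -0.22470791  0.18393335] 0.026555164980389137 [-0.88056211 -0.14925654 -1.52425038] [-2.35561022e-02  9.99722447e-01  1.61337951e-04 -3.35210408e-04]
rests [([367.0, 251.0], 0.56, [0.6315, -0.1918], [0.6271, -0.1939])]
tube0_center [([215.0, 241.0], 0.69, [0.5955, -0.2691], [0.6249, -0.297])]
```

View pics/w7.png

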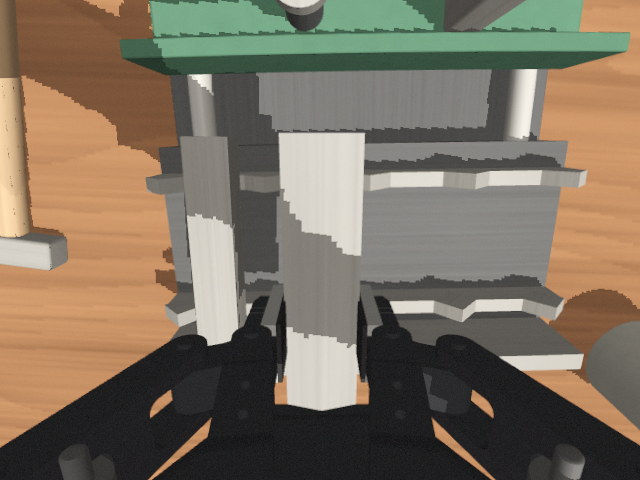

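Tube A lies flat in its gap at (210,240). Tube B hangs over the next gap. Lowering it.

>>> drive_tool(xyz=[[0,-0.0015,0.04],[0,0,0.035],[0,0,0.016],[0,0,0.006],[0,0,0],[0,0,0]], dr=[[0,0,0],[0,0,0],[0,0,0],[0,0,0],[0,0,0],[0,0,0]], jaw=[255,255,255,255,255,255])

```text
time_s: 32.3
eef_pos: [0.624, -0.2277, 0.0891]
tcp_rot: [-0.023, 1.0, -0.001, 0.001]
contact_force: [-0.5, -0.5, -0.7]
width: 0.0263
```

>>> drive_tool(xyz=[[0,0,0],[0,0,0],[0,0,-0.03],[0,0,-0.04],[0,0,-0.05],[0,0,-0.04]], dr=[[0,0,0],[0,0,0],[0,0,0],[0,0,0],[0,0,0],[0,0,0]], jaw=[110,110,110,110,60,60])

```text
time_s: 33.05
eef_pos: [0.6234, -0.2275, 0.2503]
tcp_rot: [-0.023, 1.0, -0.001, 0.001]
contact_force: [-0.0, 0.1, 0.2]
width: 0.0653
```

```bash
python3 tubes.py wrist scene side
```

```text
wrist 0.98 px [242. 213.] ctr [ 0.636  -0.3111] rect [ 645. -310.] [177.  42.] yaw 2.1 217 264 134 300
wrist 0.76 px [321. 217.] ctr [ 0.6365 -0.2277] rect [ 643. -228.] [177.  36.] yaw 3.0 303 339 135 301
wrist 0.69 px [359.  41.] ctr [ 0.4684 -0.201 ] rect [ 470. -193.] [ 72. 363.] yaw 92.8 166 560 0 85
tube0_center [([242.0, 215.0], 0.76, [0.6387, -0.3116]), ([193.0, 2.0], 0.6, [0.4422, -0.3539])]
scene 0.94 px [457. 227.] ctr [0.4383 0.3954] rect [438. 393.] [154.  39.] yaw 18.8 445 469 205 249
scene 0.66 px [208. 226.] ctr [ 0.5864 -0.3231] rect [ 585. -322.] [157.  44.] yaw 1.2 195 221 203 248
scene 0.64 px [231. 230.] ctr [ 0.5853 -0.2521] rect [ 583. -251.] [153.  35.] yaw 1.9 219 242 206 251
tube0_center [([208.0, 226.0], 0.82, [0.5873, -0.3243]), ([336.0, 298.0], 0.51, [0.7324, 0.0899])]
side 0.86 px [357. 325.] ctr [ 0.6385 -0.1549] rect [ 638. -158.] [155.  61.] yaw 2.9 323 392 312 338
side 0.64 px [365. 349.] ctr [ 0.6412 -0.2282] rect [ 642. -232.] [158.  60.] yaw 1.9 328 402 335 362
side 0.58 px [258. 207.] ctr [0.4345 0.3975] rect [437. 392.] [145.  65.] yaw 21.9 236 280 197 217
tube0_center [([367.0, 349.0], 0.93, [0.6468, -0.2281])]
[ 0.6216 -0.2267  0.2449] 0.0655 [-2.350e-02  9.997e-01  8.000e-04 -1.800e-03] [ 0.5 -0.4  0.5] 33.5
```

>>> drive_tool(xyz=[[0.0131,0.0524,0],[0.0131,0.0524,0],[0.0131,0.0524,0],[0.0131,0.0524,0],[0.0131,0.0524,0],[0.0131,0.0524,0],[0.0131,0.0524,0],[0.0131,0.0524,0],[0.0131,0.0524,0],[0.0131,0.0524,0]], dr=[[0,0,0],[0,0,0],[0,0,0],[0,0,0],[0,0,0],[0,0,0],[0,0,0],[0,0,0],[0,0,0],[0,0,0]], jaw=[60,60,60,60,60,60,60,60,60,60])

```text
time_s: 34.75
eef_pos: [0.4661, 0.2915, 0.2462]
tcp_rot: [-0.024, 1.0, -0.0, -0.001]
contact_force: [0.4, -0.4, 0.2]
width: 0.0649
```

>>> drive_tool(xyz=[[0.0131,0.0524,0],[0.0131,0.0524,0],[0,0,0.02],[0,0,0.02],[0,0,0],[0,0,0]], dr=[[0,0,0],[0,0,0],[0,0,-8.9],[0,0,-8.9],[0,0,0],[0,0,0]], jaw=[60,60,60,60,60,60])

```text
time_s: 35.5
eef_pos: [0.4364, 0.3935, 0.2073]
tcp_rot: [-0.177, 0.984, -0.0, -0.0]
contact_force: [0.2, 0.1, 0.3]
width: 0.0654
```

```bash
python3 tubes.py wrist
```

```text
wrist 0.73 px [325. 210.] ctr [0.4321 0.3943] rect [437. 396.] [142.  28.] yaw 21.1 308 340 135 288
tube0_center []
[0.4369 0.3938 0.2083] 0.0656 [-1.771e-01  9.842e-01  4.000e-04  8.000e-04] [-0.2  0.  -0.1] 35.65
```

>>> drive_tool(xyz=[[0,0.001,0.055],[0,0,0.055],[0,0,0.05],[0,0,0.023],[0,0,0.01],[0,0,0],[0,0,0],[0,0,0],[0,0,0]], dr=[[0,0,0],[0,0,0],[0,0,0],[0,0,0],[0,0,0],[0,0,0],[0,0,0],[0,0,0],[0,0,0]], jaw=[60,60,60,60,60,255,255,255,255])

```text
time_s: 36.78
eef_pos: [0.4374, 0.3958, 0.0164]
tcp_rot: [-0.178, 0.984, 0.001, 0.002]
contact_force: [1.0, -0.1, 5.8]
width: 0.0268
```

>>> drive_tool(xyz=[[0,0,-0.02],[0,0,-0.05],[0,0,-0.05],[0,0,-0.05],[0,0,0],[0,0,0]], dr=[[0,0,0],[0,0,0],[0,0,0],[0,0,0],[0,0,0],[0,0,0]], jaw=[255,255,255,255,255,255])

```text
time_s: 37.52
eef_pos: [0.4349, 0.3937, 0.1839]
tcp_rot: [-0.178, 0.984, -0.0, -0.001]
contact_force: [-0.2, 0.6, -2.7]
width: 0.0266
```

>>> drive_tool(xyz=[[0,-0.0517,0],[0,-0.0517,0],[0,-0.0517,0],[0,-0.0517,0],[0,-0.0517,0],[0,-0.0517,0],[0,-0.0517,0],[0,-0.0517,0],[0,-0.0517,0],[0,-0.0517,0]], dr=[[0,0,0],[0,0,0],[0,0,0],[0,0,0],[0,0,0],[0,0,0],[0,0,0],[0,0,0],[0,0,0],[0,0,0]], jaw=[255,255,255,255,255,255,255,255,255,255])

```text
time_s: 38.78
eef_pos: [0.6149, -0.0909, 0.1809]
tcp_rot: [-0.178, 0.984, 0.001, -0.003]
contact_force: [1.1, 0.2, -2.0]
width: 0.0266
```

>>> drive_tool(xyz=[[0,0,0],[0,0,0],[0,0,0],[0,0,0]], dr=[[0,0,8.85],[0,0,8.85],[0,0,0],[0,0,0]], jaw=[255,255,255,255])

```text
time_s: 39.28
eef_pos: [0.6156, -0.0894, 0.1825]
tcp_rot: [-0.026, 1.0, 0.0, -0.002]
contact_force: [0.7, -0.8, -2.0]
width: 0.0265
```

Run:
```python
from h import *
c,a=shot("wrist","w8.png"); s=r.observe(); print(s["eef_pos"],s["width"],s["contact_force"],s["tcp_rot"])
for t,z in {"rests":.07,"tube0_center":.18}.items(): print(t,[(u.round(0).tolist(),round(f,2),atz(c,u,z).round(4)[:2].tolist(),atz(c,u,.084).round(4)[:2].tolist()) for u,f in pin("wrist",t) if f>.2])
```

```text
[ 0.61597086 -0.08941476  0.18302558] 0.02675250636448204 [-0.36889007  0.33022223 -2.92851551] [-2.53913271e-02  9.99676918e-01  2.68244693e-04 -1.12581998e-03]
rests [([176.0, 251.0], 0.84, [0.6309, -0.1946], [0.6261, -0.1889])]
tube0_center [([21.0, 243.0], 0.67, [0.5934, -0.2132], [0.626, -0.2964])]
```

View pics/w8.png

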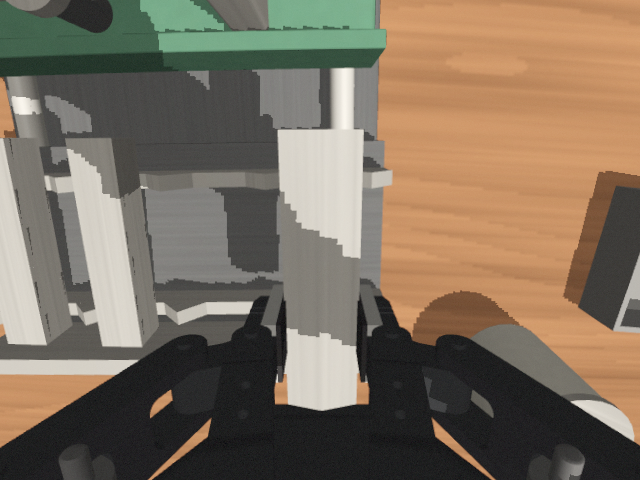

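Tubes A and B lie in their gaps at (25,240) and (108,240). Tube C hangs over the +y end gap. Lowering and releasing it.

>>> drive_tool(xyz=[[0,-0.0015,0.04],[0,0,0.035],[0,0,0.016],[0,0,0.005],[0,0,0],[0,0,0]], dr=[[0,0,0],[0,0,0],[0,0,0],[0,0,0],[0,0,0],[0,0,0]], jaw=[255,255,255,255,255,255])

```text
time_s: 40.17
eef_pos: [0.6183, -0.0916, 0.09]
tcp_rot: [-0.024, 1.0, -0.0, 0.002]
contact_force: [0.1, -0.4, -2.7]
width: 0.0265
```

>>> drive_tool(xyz=[[0,0,0],[0,0,0],[0,0,-0.03],[0,0,-0.05],[0,0,-0.06],[0,0,-0.06],[0,0.03,-0.03],[0,-0.03,0]], dr=[[0,0,0],[0,0,0],[0,0,0],[0,0,0],[0,0,0],[0,0,0],[0,0,0],[0,0,0]], jaw=[110,110,110,110,60,60,60,60])

```text
time_s: 41.18
eef_pos: [0.6193, -0.0886, 0.3242]
tcp_rot: [-0.027, 1.0, -0.0, 0.005]
contact_force: [0.3, -0.8, -0.6]
width: 0.0655
```

```bash
sed -i 's/def look(name,z=.028):/def look(name,z=.028):/' tubes.py
python3 - <<'E'
from h import *
s=r.observe(); print(s["eef_pos"])
O=np.array([.599,-.194]);th=np.radians(2.7);X=np.array([np.cos(th),np.sin(th)]);Y=np.array([-X[1],X[0]])
for n in("wrist","side","scene"):
    c,a=shot(n,"e_%s.png"%n)
    for d in r.outline_of(n,"tube0"):
        if d["confidence"]<.3: continue
        m=d["region"]; p=np.argwhere(m)[:,::-1].astype(float)
        P=np.array([atz(c,q,.09)[:2] for q in p[::5]]); W=np.stack([(P-O)@X,(P-O)@Y],1)
        rc=cv2.minAreaRect((W*1000).astype(np.float32))
        print(n,round(d["confidence"],2),p.mean(0).round(),"fix ctr",W.mean(0).round(3),"x",W[:,0].min().round(3),W[:,0].max().round(3),np.round(rc[1]),round(rc[2],1))
    print([(u.round(),round(f,2),((atz(c,u,.084)[:2]-O)@X).round(3),((atz(c,u,.084)[:2]-O)@Y).round(3)) for u,f in pin(n,"tube0_center")])
    print(n,"handle",[(atz(c,u,.128)[:2].round(4),round(f,2)) for u,f in pin(n,"handle")])
    print(n,"knob",[(atz(c,u,.142)[:2].round(4),round(f,2)) for u,f in pin(n,"lock_knob")])
E
```

```text
[ 0.61933447 -0.08862595  0.32420264]
wrist 0.71 [477. 310.] fix ctr [0.148 0.282] x 0.095 0.21 [148.  62.] 49.2
wrist 0.7 [125. 195.] fix ctr [ 0.019 -0.1  ] x -0.048 0.095 [ 44. 143.] 89.5
wrist 0.66 [319. 197.] fix ctr [0.02  0.101] x -0.047 0.096 [143.  30.] 1.6
wrist 0.65 [188. 196.] fix ctr [ 0.02  -0.034] x -0.048 0.095 [142.  40.] 0.4
[(array([125., 197.]), 0.6, np.float64(0.021), np.float64(-0.104))]
wrist handle [(array([ 0.4681, -0.1444]), 0.87)]
wrist knob [(array([ 0.4806, -0.3117]), 0.85)]
side 0.9 [358. 325.] fix ctr [ 0.022 -0.037] x -0.047 0.095 [142.  55.] 0.6
side 0.82 [365. 348.] fix ctr [ 0.022 -0.104] x -0.049 0.097 [ 54. 147.] 89.6
side 0.79 [343. 284.] fix ctr [0.02  0.098] x -0.051 0.094 [147.  61.] 1.6
[(array([367., 346.]), 0.58, np.float64(0.028), np.float64(-0.092))]
side handle [(array([ 0.4701, -0.1371]), 0.56)]
side knob [(array([ 0.6101, -0.3439]), 0.7)]
scene 0.94 [208. 226.] fix ctr [ 0.025 -0.1  ] x -0.052 0.095 [ 41. 148.] 87.8
scene 0.79 [279. 235.] fix ctr [0.022 0.101] x -0.05 0.091 [142.  36.] 2.1
scene 0.68 [231. 230.] fix ctr [ 0.025 -0.033] x -0.053 0.097 [ 36. 150.] 89.7
[(array([206., 225.]), 0.64, np.float64(0.02), np.float64(-0.108)), (array([206., 227.]), 0.5, np.float64(0.025), np.float64(-0.105))]
scene handle [(array([ 0.4647, -0.1414]), 0.62), (array([0.7791, 0.1089]), 0.32)]
scene knob [(array([ 0.4847, -0.3046]), 0.52)]
```

View pics/e_side.png

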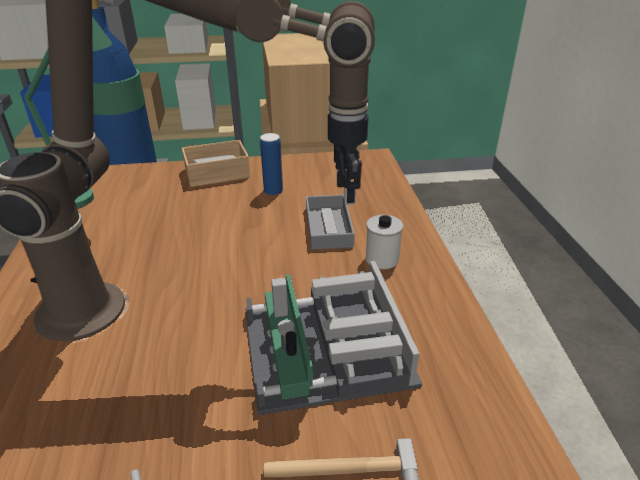

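All three tubes lie flat in their gaps in the side view at (343,284), (360,325) and (365,348), with fixture x about 0.021. The bar is in the tray, the carriage is back and the lever is open. Now the handle.

>>> drive_tool(xyz=[[0.05,-0.0147,0.03],[0.05,-0.0147,0.03],[0.05,-0.0147,0.03],[0,0,0],[0,0,0],[0,0,0],[0,0,0]], dr=[[0,0,0],[0,0,0],[0,0,0],[0,0,10],[0,0,10],[0,0,10],[0,0,10]], jaw=[60,60,60,60,60,60,60])

```text
time_s: 42.8
eef_pos: [0.4692, -0.1427, 0.2285]
tcp_rot: [0.322, 0.947, 0.0, 0.0]
contact_force: [-0.6, 0.3, 0.3]
width: 0.0654
```

>>> drive_tool(xyz=[[0,0,0],[0,0,0],[0,0,0],[0,0,0],[0,0,0],[0,0,0],[0,0,0]], dr=[[0,0,10],[0,0,10],[0,0,10],[0,0,10],[0,0,10],[0,0,0],[0,0,0]], jaw=[60,60,60,60,60,60,60])

```text
time_s: 43.68
eef_pos: [0.4692, -0.1427, 0.2284]
tcp_rot: [0.689, 0.725, 0.0, 0.0]
contact_force: [-0.8, 0.6, 0.6]
width: 0.0657
```

Run:
```python
from h import *
c,a=shot("wrist","w9.png"); s=r.observe(); print(s["eef_pos"],s["tcp_rot"],s["width"])
for t,z in {"handle":.128,"lock_knob":.142}.items(): print(t,[(u.round(0).tolist(),round(f,2),atz(c,u,z).round(4)[:2].tolist()) for u,f in pin("wrist",t) if f>.3])
```

```text
[ 0.46923094 -0.14266308  0.228332  ] [6.88953181e-01 7.24805845e-01 9.45270116e-06 4.35021121e-05] 0.06564918253853241
handle [([498.0, 287.0], 0.73, [0.5966, -0.1702]), ([320.0, 241.0], 0.6, [0.4691, -0.1424])]
lock_knob []
```

>>> drive_tool(xyz=[[0,0,0.05],[0,0,0.04],[0,0,0.006],[0,0,0],[0,0,0],[0,0,0],[0,0,0]], dr=[[0,0,0],[0,0,0],[0,0,0],[0,0,0],[0,0,0],[0,0,0],[0,0,0]], jaw=[60,60,60,255,255,255,255])

```text
time_s: 44.7
eef_pos: [0.4702, -0.1433, 0.1345]
tcp_rot: [0.689, 0.725, 0.0, 0.001]
contact_force: [-2.0, -0.2, 6.2]
width: 0.0292
```

>>> drive_tool(xyz=[[0,0.006,0],[0,0.006,0],[0,0.006,0],[0,0.006,0],[0,0.006,0],[0,0.006,0],[0,0.005,0],[0,0.004,0],[0,0,0]], dr=[[0,0,0],[0,0,0],[0,0,0],[0,0,0],[0,0,0],[0,0,0],[0,0,0],[0,0,0],[0,0,0]], jaw=[255,255,255,255,255,255,255,255,255])

```text
time_s: 45.82
eef_pos: [0.5141, -0.1405, 0.1345]
tcp_rot: [0.689, 0.725, -0.0, -0.0]
contact_force: [-5.7, 1.0, 8.2]
width: 0.0287
```

>>> drive_tool(xyz=[[0,0.003,0],[0,0.003,0],[0,0,0]], dr=[[0,0,0],[0,0,0],[0,0,0]], jaw=[255,255,255])

```text
time_s: 46.2
eef_pos: [0.5192, -0.1401, 0.1345]
tcp_rot: [0.689, 0.725, -0.001, -0.001]
contact_force: [-7.4, 1.2, 10.0]
width: 0.029
```

>>> drive_tool(xyz=[[0,0.003,0],[0,0,0],[0,0,0]], dr=[[0,0,0],[0,0,0],[0,0,0]], jaw=[255,255,255])

```text
time_s: 46.58
eef_pos: [0.5192, -0.1401, 0.1344]
tcp_rot: [0.689, 0.725, -0.003, -0.003]
contact_force: [-17.0, 0.0, 16.5]
width: 0.029
```

The carriage stops at home: 50 mm of travel, then 17 N. Release and fly to the knob.

>>> drive_tool(xyz=[[0,-0.003,0],[0,0,0],[0,0,0],[0,0,-0.04],[0,0,-0.04],[-0.0565,0.0005,0],[-0.0565,0.0005,0],[-0.0565,0.0005,0],[0,0,0],[0,0,0]], dr=[[0,0,0],[0,0,0],[0,0,0],[0,0,0],[0,0,0],[0,0,0],[0,0,0],[0,0,0],[0,0,0],[0,0,0]], jaw=[255,60,60,60,60,60,60,60,60,60])

```text
time_s: 47.82
eef_pos: [0.5298, -0.3092, 0.2118]
tcp_rot: [0.69, 0.724, 0.0, -0.001]
contact_force: [0.3, 0.2, 0.8]
width: 0.0655
```

Run:
```python
from h import *
c,a=shot("wrist","w10.png"); s=r.observe(); print(s["eef_pos"],s["tcp_rot"],s["width"])
for t,z in {"handle":.128,"lock_knob":.142,"lock_pivot":.142}.items(): print(t,[(u.round(0).tolist(),round(f,2),atz(c,u,z).round(4)[:2].tolist()) for u,f in pin("wrist",t) if f>.3])
O=np.array([.599,-.194]);th=np.radians(2.7);X=np.array([np.cos(th),np.sin(th)]);Y=np.array([-X[1],X[0]])
for n in("side","scene"):
    c,a=shot(n,"f_%s.png"%n)
    for d in r.outline_of(n,"tube0"):
        if d["confidence"]<.3: continue
        p=np.argwhere(d["region"])[:,::-1].astype(float)
        P=np.array([atz(c,q,.09)[:2] for q in p[::5]]); W=np.stack([(P-O)@X,(P-O)@Y],1)
        rc=cv2.minAreaRect((W*1000).astype(np.float32))
        print(n,round(d["confidence"],2),p.mean(0).round(),W.mean(0).round(3),np.round(rc[1]),round(rc[2],1))
    print(n,"handle",[(atz(c,u,.128)[:2].round(4),round(f,2)) for u,f in pin(n,"handle")])
```

```text
[ 0.52982088 -0.30844192  0.21184664] [ 6.89599755e-01  7.24190420e-01  2.12122945e-04 -6.07097796e-04] 0.06522794933935709
handle []
lock_knob [([322.0, 257.0], 0.96, [0.5308, -0.3096]), ([471.0, 133.0], 0.38, [0.6089, -0.2346])]
lock_pivot [([320.0, 131.0], 0.93, [0.5263, -0.2374])]
side 0.77 [363. 325.] [ 0.031 -0.04 ] [143.  56.] 0.9
side 0.67 [351. 284.] [0.038 0.096] [140.  63.] 1.6
side 0.6 [370. 348.] [ 0.03  -0.103] [ 57. 140.] 89.9
side handle [(array([0.4851, 0.4752]), 0.32), (array([ 0.6044, -0.1494]), 0.25)]
scene 0.89 [208. 227.] [ 0.027 -0.099] [ 37. 140.] 89.9
scene 0.89 [229. 231.] [ 0.03  -0.037] [ 40. 139.] 89.3
scene 0.82 [279. 236.] [0.024 0.102] [138.  32.] 0.1
scene 0.59 [511. 233.] [-0.088  0.727] [ 63. 198.] 61.3
scene handle []
```

View pics/w10.png

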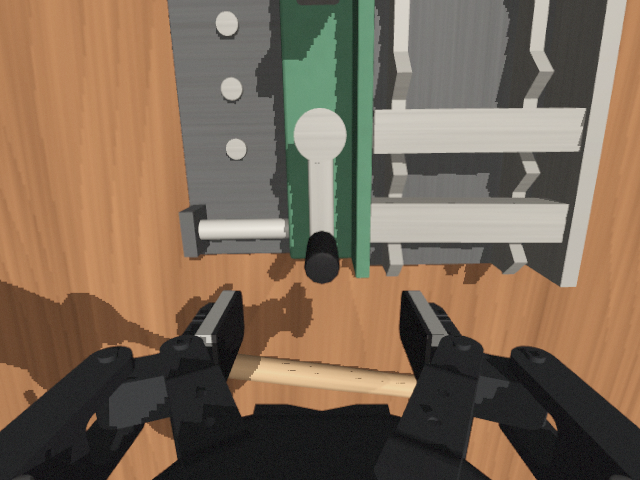

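The tubes are squared between the pusher and the fence, and the lever is still open with the knob at (322,257) and the pivot at (320,133). Now I cage the knob and swing it round to lock.

>>> drive_tool(xyz=[[0,0.001,0.04],[0,0,0.033],[0,0,0],[0,0,0],[0,0,0],[0,0,0]], dr=[[0,0,0],[0,0,0],[0,0,0],[0,0,0],[0,0,0],[0,0,0]], jaw=[60,60,60,170,170,170])

```text
time_s: 49.08
eef_pos: [0.5318, -0.31, 0.1409]
tcp_rot: [0.69, 0.724, 0.0, 0.001]
contact_force: [-0.3, 0.1, -0.4]
width: 0.0285
```

>>> drive_tool(xyz=[[0.001,-0.012,0],[0.001,-0.012,0],[0.001,-0.012,0],[0.001,-0.012,0],[0.001,-0.012,0],[0.001,-0.012,0],[0.001,-0.012,0],[0.001,-0.012,0],[0.001,-0.012,0],[0,0,0]], dr=[[0,0,10],[0,0,10],[0,0,10],[0,0,10],[0,0,10],[0,0,10],[0,0,10],[0,0,10],[0,0,10],[0,0,0]], jaw=[170,170,170,170,170,170,170,170,170,170])

```text
time_s: 50.32
eef_pos: [0.4586, -0.2439, 0.1401]
tcp_rot: [1.0, 0.026, 0.001, 0.0]
contact_force: [0.8, 0.3, 0.2]
width: 0.0287
```

>>> drive_tool(xyz=[[0,-0.004,0],[0,0,0],[0,0,0]], dr=[[0,0,0],[0,0,0],[0,0,0]], jaw=[170,170,170])

```text
time_s: 50.7
eef_pos: [0.4584, -0.2402, 0.1394]
tcp_rot: [1.0, 0.025, 0.0, 0.0]
contact_force: [0.0, -1.1, 1.1]
width: 0.0282
```

>>> drive_tool(xyz=[[0,-0.003,0],[0,-0.002,0],[0,0,0],[0,0,0]], dr=[[0,0,0],[0,0,0],[0,0,0],[0,0,0]], jaw=[170,170,170,170])

```text
time_s: 51.2
eef_pos: [0.4581, -0.2387, 0.1394]
tcp_rot: [1.0, 0.025, 0.001, 0.004]
contact_force: [-0.4, -10.7, -3.9]
width: 0.0285
```

>>> drive_tool(xyz=[[0,0.007,0],[0,0,-0.05],[0,0,-0.05],[0,0,-0.05],[-0.03,0,-0.05],[-0.03,0,-0.03],[0,0,0]], dr=[[0,0,0],[0,0,0],[0,0,0],[0,0,0],[0,0,0],[0,0,0],[0,0,0]], jaw=[170,170,170,160,60,60,60])

```text
time_s: 52.08
eef_pos: [0.3985, -0.2454, 0.3724]
tcp_rot: [1.0, 0.024, 0.003, 0.002]
contact_force: [-0.5, 0.5, -0.1]
width: 0.0651
```

Run:
```python
from h import *
O=np.array([.599,-.194]);th=np.radians(2.7);X=np.array([np.cos(th),np.sin(th)]);Y=np.array([-X[1],X[0]])
for n in("wrist","side","scene"):
    c,a=shot(n,"g_%s.png"%n)
    for d in r.outline_of(n,"tube0"):
        if d["confidence"]<.3: continue
        p=np.argwhere(d["region"])[:,::-1].astype(float)
        P=np.array([atz(c,q,.09)[:2] for q in p[::5]]); W=np.stack([(P-O)@X,(P-O)@Y],1)
        rc=cv2.minAreaRect((W*1000).astype(np.float32))
        print(n,round(d["confidence"],2),p.mean(0).round(),W.mean(0).round(3),np.round(rc[1]),round(rc[2],1))
    for t,z in(("handle",.128),("lock_knob",.142),("lock_pivot",.142),("bar0_center",.011)): print(n,t,[(atz(c,u,z)[:2].round(4),round(f,2)) for u,f in pin(n,t)])
print(r.observe()["eef_pos"],r.observe()["contact_force"])
```

```text
wrist 0.79 [377.  21.] [-0.016 -0.102] [40. 32.] 0.3
wrist 0.62 [184.  24.] [-0.018  0.099] [37. 45.] 89.7
wrist 0.56 [317.  22.] [-0.017 -0.04 ] [41. 28.] 0.0
wrist handle [(array([ 0.5188, -0.137 ]), 0.88)]
wrist lock_knob [(array([ 0.454 , -0.2452]), 0.87)]
wrist lock_pivot [(array([ 0.5266, -0.2407]), 0.84)]
wrist bar0_center []
side 0.81 [345. 283.] [0.026 0.099] [140.  61.] 2.1
side 0.59 [362. 325.] [ 0.03 -0.04] [141.  56.] 0.9
side 0.58 [370. 348.] [ 0.03  -0.103] [140.  54.] 0.2
side handle [(array([ 0.5202, -0.1404]), 0.64), (array([0.6111, 0.1018]), 0.61), (array([ 0.6106, -0.2511]), 0.24)]
side lock_knob [(array([ 0.4547, -0.2449]), 0.6)]
side lock_pivot [(array([ 0.5278, -0.2202]), 0.8)]
side bar0_center []
scene 0.82 [279. 236.] [0.023 0.102] [ 30. 136.] 88.8
scene 0.73 [208. 227.] [ 0.026 -0.098] [ 37. 139.] 89.2
scene 0.51 [230. 230.] [ 0.027 -0.036] [ 33. 135.] 89.2
scene handle [(array([ 0.5121, -0.1353]), 0.76), (array([ 0.6532, -0.083 ]), 0.47)]
scene lock_knob [(array([ 0.4592, -0.2357]), 0.78), (array([ 0.531 , -0.2333]), 0.23)]
scene lock_pivot [(array([ 0.5308, -0.2341]), 0.67)]
scene bar0_center [(array([ 0.5458, -0.4892]), 0.36)]
[ 0.39827272 -0.24496268  0.36938018] [0.15337    0.12249163 0.20611295]
```

View pics/g_wrist.png

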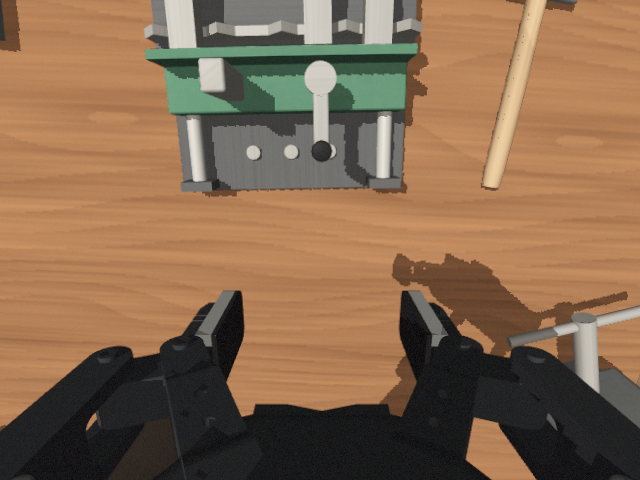

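The lever bar points straight at the robot, with the knob at (321,151) and the pivot at (320,78), so it is locked. One last view to check the tubes and the bar.

View pics/g_side.png

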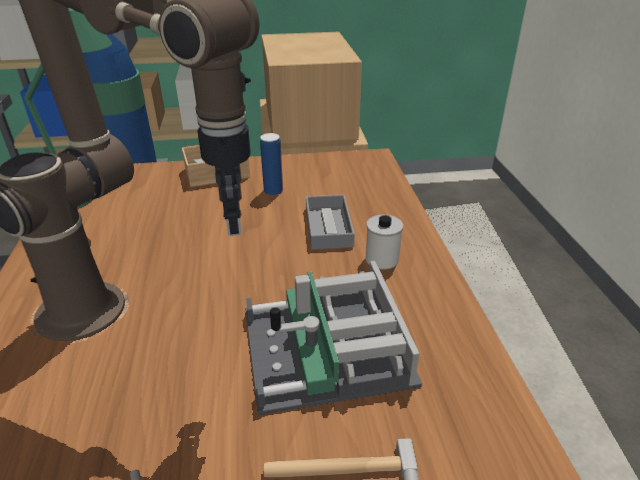

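The bar is in the tray at (330,222), the three tubes are clamped flat at about (345,283), (362,325) and (370,348), and the lever is locked. The spray can, tin and hammer stand where they were. Handing in.

```bash
python3 -c "
from bench import r
print(r.job_done())"
```

```text
the job is handed in; nothing more can be done
None
```

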